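# Flip the status flag of the loaded tray

### The arm

A 7-joint arm with a two-finger parallel gripper is mounted at the origin on a cart in front of the work surface, level with it; the furniture and walls round the work are solid. World frame = base frame: x ahead of the robot, y to its left, z up, the work surface at z = 0. Lengths are in m, angles in rad, forces in N, time in s.
With the tool pointing down it reaches from about 0.425 to 0.875 m from the base axis. Payload 4.7 kg.
Tool frame: the origin (TCP) lies midway between the tips of the shut fingers; the grasp point (between the pads) lies 19 mm behind it; z points along the fingers, x is the direction in which the jaws open and shut, and the axes are right-handed (so a half turn about z gives the same grasp; the last joint's range is limited). The gripper opens to 87 mm and grips with 3 to 60 N. Pads are 19 mm wide; open, the fingers measure 117 mm over their backs; the gripper's body (75 mm by 190 mm) begins 51 mm behind the grasp point.
Start: joints at [-1.214, 0.321, -0.07, 1.45, 0.023, 1.371, -0.057], TCP at [0.219, 0.612, 0.223] pointing down, gripper open.
Joint ranges: [-2.86, 2.86], [-0.3, 2.09], [-1.38, 1.24], [0.06, 2.45], [-1.56, 4.7], [0.09, 2.05], [-2.69, 2.69]. Speed limits (rad/s): [2.57, 2.57, 3.14, 3.14, 3.14, 3.14, 3.14].

### API

Orientations are given as a rotation vector (axis times angle).
In Python, from bench import get_state, eyes, ticket gives the robot as it stands.
- The arm moves only by the tool carry_out, never from a script. Its argument "motion" is a list of rows, each a list of 2 entries, a list of its own where there are three numbers: the shift along the world's x, y, z in m, then the turn about the world's z in rad. A call has 1 to 20 rows; each row is the pose to reach, as a shift and turn from the pose commanded when the call began; what a row does not reach only later rows make up. A row lasts 1/10 s, in which the tool goes at most 50 mm and 8.59 degrees, less where a joint would pass 70% of its speed; a pose out of reach is approached as far as the arm can. A call with a gripper value outside its range is refused whole. "grip" is the gripper command: -1 is fully open, 1 is shut, values between are in proportion, set as the call begins (left out, the last holds). The fingers move at their own pace and stop on an object; "squeeze" is the grip in N (left out, the last holds). Time passes only in rows, so rows that repeat a pose let the fingers close. It gives the time, the measured TCP pose, the force and the opening at its end, in the units of the state.
- get_state(): the state, without advancing time (a new reading comes with each control period).
- eyes.get_image(name): name is "side" or "top"; returns a dict with "pixels" (384x512x3 uint8, blue, green, red), "mtx" (3x3 intrinsics, pixels), "extrinsics" (4x4, takes a point from camera to world coordinates). Camera axes: x right, y down, z forward; pixel columns grow to the right and rows downward; lengths in m; the calibration is good to about 2 mm. A picture is of the moment at which its call begins. There is no depth.
- ticket.close_job(): hands the job in, once; it reports no verdict.
The state is a dict: "time": time; "joint_positions": joint angles; "qd": joint speeds; "joint_torque": joint torques, N m; "position": TCP position; "tool_rot": TCP orientation; "ft_force": force on the tool from outside, world axes, zero at the start; "torque": the same for the moment, N m; "grip_width": opening from 0.0 (shut) to 1.0 (fully open).
Only numpy, scipy, OpenCV 4.12 (cv2) and the standard library are available. Lean on these libraries where they do the work, as an engineer would, in place of code of your own. Each camera call takes 0.05 s, during which the arm holds its last target. There are 200 camera calls.

### The job

Two black parts trays stand on base plates, each with a white flip flag behind it; one tray holds white pins and the other is empty. Flip the flag of the tray with the pins right over its pivot, away from the tray, until it lies flat and shows the ring instead of the bar: gently press its short ribbed tail down with the fingertips to raise the paddle, then push the paddle over and down. Only push, do not pinch or lift anything, and leave the other flag, the trays, the pins and the things around where they are.

Things in the scene. Friction and masses are not known exactly. Their poses are not given: they have to be found in the camera images.
- station_a: fixed aluminium base plate 6 mm thick that carries the tray WITH the white pins and its flag; origin on the table straight below the flag's pivot, z up, x from the pivot away from the tray (roughly away from the robot), y along the pivot axle. The plate runs from x = -180 (tray end) to +80 mm; the flag part is 92 mm wide, the tray part 128 mm. May stand on the left or on the right, turned up to 0.2 rad
- pivot_a (a point): middle of the flag's axle, 66 mm above the table; z up, axes as those of its station. Two cheek posts 7 mm thick carry the axle at y = +-38 mm of the station (70 mm clear between them), tops at z = 74 mm. Four rest pins with rubber tips 10 mm across stand at x = +-63, y = +-24 mm, tops at z = 63 mm
- flag_a (a joint): angle of the flag about its axle, rad: 0 = paddle flat on the tray side (-x of the station) with the raised black bar up, pi/2 = upright, pi = flat on the far side (+x) with the black ring up. Range 0 to pi (end stops). Starts at 0 to 0.3. A small friction in the hinge (0.03 N m; paddle about 40 g) makes it stay where it is left
- tip_a (a point): middle of the free edge of the flag of the tray WITH the white pins, 70 mm from the pivot. White plastic plate 5 mm thick: paddle 60 mm wide from 4 to 70 mm on one side of the axle, hub 12 mm thick on the axle, and a ribbed thumb tail on the other side
- tail_a (a point): end of the flag's thumb tail, 45 mm from the pivot, opposite the paddle; the tail is 40 mm wide and 5 mm thick and can pass down between the cheek posts, so that pressing it down raises the paddle
- tray_a: tray WITH the white pins: black three-compartment parts tray, 86 x 111 x 22 mm, loose in its nest 130 mm from the pivot toward -x of the station; origin at the centre of its underside, 6 mm above the table
- station_b: fixed aluminium base plate 6 mm thick that carries the EMPTY tray and its flag; origin on the table straight below the flag's pivot, z up, x from the pivot away from the tray (roughly away from the robot), y along the pivot axle. The plate runs from x = -180 (tray end) to +80 mm; the flag part is 92 mm wide, the tray part 128 mm. May stand on the left or on the right, turned up to 0.2 rad
- pivot_b (a point): middle of the flag's axle, 66 mm above the table; z up, axes as those of its station. Two cheek posts 7 mm thick carry the axle at y = +-38 mm of the station (70 mm clear between them), tops at z = 74 mm. Four rest pins with rubber tips 10 mm across stand at x = +-63, y = +-24 mm, tops at z = 63 mm
- flag_b (a joint): angle of the flag about its axle, rad: 0 = paddle flat on the tray side (-x of the station) with the raised black bar up, pi/2 = upright, pi = flat on the far side (+x) with the black ring up. Range 0 to pi (end stops). Starts at 0 to 0.3. A small friction in the hinge (0.03 N m; paddle about 40 g) makes it stay where it is left
- tip_b (a point): middle of the free edge of the flag of the EMPTY tray, 70 mm from the pivot. White plastic plate 5 mm thick: paddle 60 mm wide from 4 to 70 mm on one side of the axle, hub 12 mm thick on the axle, and a ribbed thumb tail on the other side
- tail_b (a point): end of the flag's thumb tail, 45 mm from the pivot, opposite the paddle; the tail is 40 mm wide and 5 mm thick and can pass down between the cheek posts, so that pressing it down raises the paddle
- tray_b: EMPTY tray: black three-compartment parts tray, 86 x 111 x 22 mm, loose in its nest 130 mm from the pivot toward -x of the station; origin at the centre of its underside, 6 mm above the table
- pin_0: white plastic pin, 15 mm across, 26 mm tall, standing in a compartment of the loaded tray; origin at the centre of its underside
- pin_1: white plastic pin, 15 mm across, 26 mm tall, standing in a compartment of the loaded tray; origin at the centre of its underside
- pin_2: white plastic pin, 15 mm across, 26 mm tall, standing in a compartment of the loaded tray; origin at the centre of its underside
- screw_tin: bystander: white round tin, 64 mm across, 25 mm tall, between the two flags; origin at the centre of its underside
- stopwatch: bystander: grey stopwatch, 50 x 62 x 19 mm, at the left; origin at the centre of its underside
- gauge_block: bystander: light block, 25 x 40 x 35 mm, at the right; origin at the centre of its underside

How it is judged:
By the outcome, as a careful person would: the job done as asked, in the order asked, and still so for the second after the job is handed in, with the robot touching nothing.
It also fails if it takes over 45 s, if anything falls off the work surface, if the arm or the gripper's body presses on something with over 40 N, if the wrist force passes 120 N, or if a joint passes its speed limit or range.

## Working session

There is one attempt and no reset: what is moved stays moved. The work goes in short steps, Python scripts to look and compute and a tool call to move; the robot and the scene stay as the last step left them, time stands still between calls to the robot, and variables do not carry over. Pictures are saved under pics/ and viewed, about 8 in all and at most 12, crops included, and the job is handed in when it is done.

Besides the shell and the picture viewer there is one more tool, called after ">>>" as a command line: name --argument value ..., lists and objects as JSON in quotes. carry_out: Moves the arm, as the interface text tells. Its arguments: {"type":"object","properties":{"motion":{"type":"array","items":{"type":"array"}},"grip":{"type":"number"},"squeeze":{"type":"number"}},"required":["motion"]}

```bash
mkdir -p pics; cat > h.py <<'E'
import cv2,numpy as np
from bench import get_state,eyes,ticket
def snap(n,f):
    d=eyes.get_image(n);cv2.imwrite(f'pics/{f}.png',d['pixels']);np.savez(f'pics/{f}.npz',K=d['mtx'],T=d['extrinsics']);return d
def ray(f,u,v,z):
    d=np.load(f'pics/{f}.npz');K,T=d['K'],d['T']
    r=T[:3,:3]@np.linalg.solve(K,[u,v,1]);o=T[:3,3];return o+r*(z-o[2])/r[2]
def proj(f,p):
    d=np.load(f'pics/{f}.npz');K,T=d['K'],d['T']
    c=K@(T[:3,:3].T@(np.array(p)-T[:3,3]));return c[:2]/c[2]
E
python3 - <<'E'
from h import *
a=snap('top','t0');b=snap('side','s0');print(a['mtx'],a['extrinsics'],b['extrinsics']);print(get_state())
E
```

```text
[[491.23065869   0.         256.39801143]
 [  0.         491.23065869 191.16258678]
 [  0.           0.           1.        ]] [[-0.16838142 -0.9648875   0.20159318  0.26870394]
 [-0.98570667  0.16368234 -0.03988051  0.08856574]
 [ 0.00548296 -0.20542688 -0.97865711  1.28302428]
 [ 0.          0.          0.          1.        ]] [[ 0.99766559 -0.05043168  0.04604369  0.45814123]
 [-0.06688415 -0.58556873  0.80785876 -0.85758709]
 [-0.01377993 -0.80905247 -0.58757485  0.74567552]
 [ 0.          0.          0.          1.        ]]
{'time': 0.1, 'joint_positions': array([-1.21387486,  0.32173929, -0.07009095,  1.45155366,  0.02259252,
        1.37077462, -0.05688764]), 'qd': array([ 8.89184132e-04, -3.70271183e-04, -6.50787163e-04, -5.26767182e-03,
       -3.27173946e-05,  3.91651111e-04,  1.24208983e-03]), 'joint_torque': array([ 2.44359981e-04, -4.92571807e+01, -4.05347329e-01, -3.13395989e+01,
       -6.39188569e-02,  3.95436853e-02,  9.41457370e-05]), 'position': array([0.21836996, 0.61170358, 0.22157681]), 'tool_rot': array([ 2.56691327e+00,  1.80942779e+00, -2.08905015e-03]), 'ft_force': array([ 0.88937201, -0.05712191,  0.59945676]), 'torque': array([-0.03653357,  0.0124766 , -0.04806522]), 'grip_width': 0.9970294009421808}
```

View pics/t0.png

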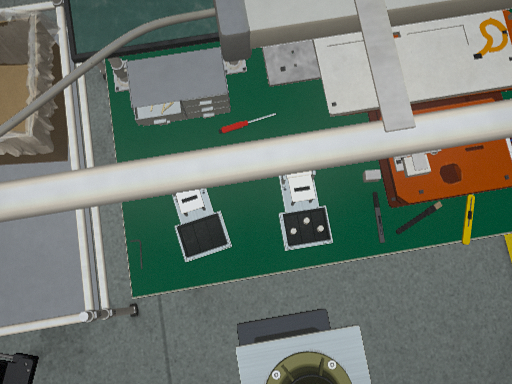

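View pics/s0.png

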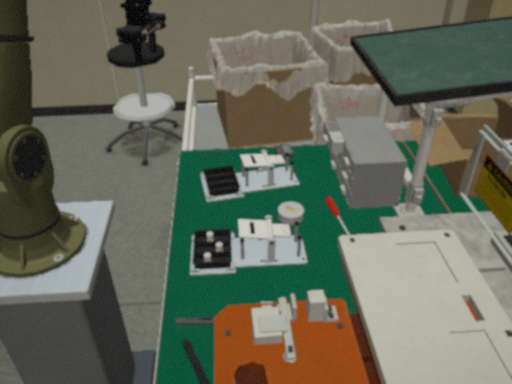

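The loaded tray (pins) is the right-hand one: top ~(305,228), side ~(212,250). Its flag is at top ~(299,187), side ~(263,230). I'll zoom in on both.

```bash
python3 - <<'E'
from h import *
a=cv2.imread('pics/t0.png')[155:265,150:350];b=cv2.imread('pics/s0.png')[190:290,180:320]
A=cv2.resize(a,None,fx=4,fy=4,interpolation=2);cv2.imwrite('pics/t0c.png',A)
B=cv2.resize(b,None,fx=5.5,fy=5.5,interpolation=2);cv2.imwrite('pics/s0c.png',B)
print(proj('t0',[0,0,0]),proj('t0',[.219,.612,.22]),proj('s0',[.219,.612,.22]))
E
```

```text
[307.56320827 398.39197411] [  6.55322157 362.46307448] [146.94660907  57.47197714]
```

View pics/t0c.png

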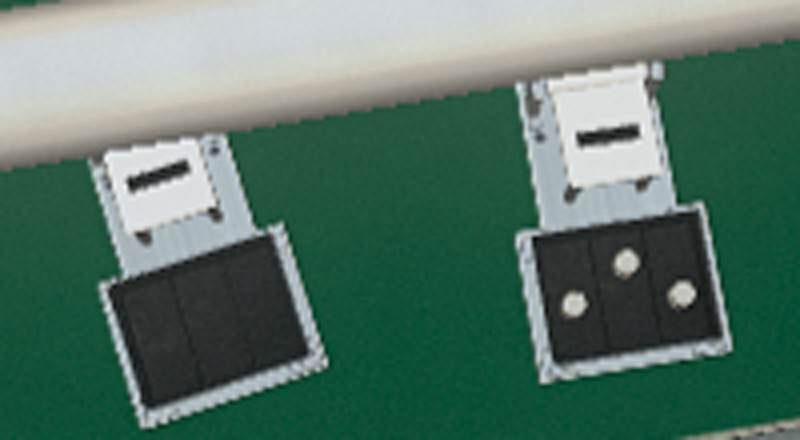

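View pics/s0c.png

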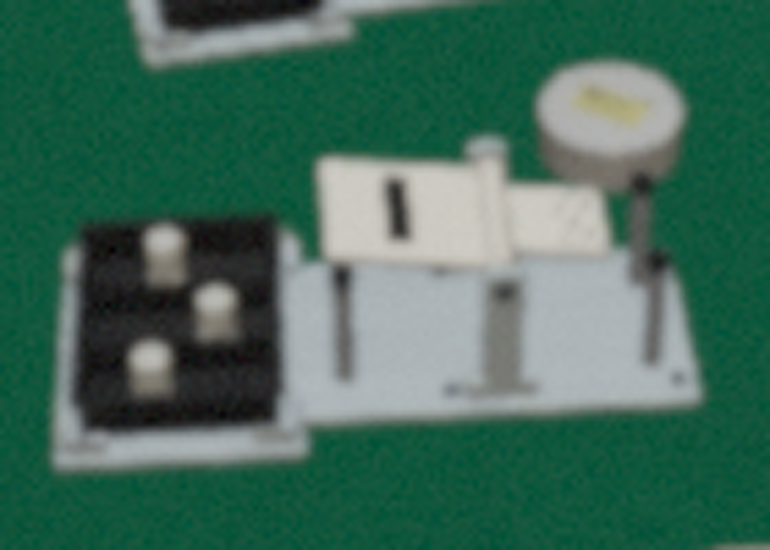

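```bash
cat > fit.py <<'E'
from h import *
from scipy.optimize import least_squares
S=lambda u,v:('s0',180+u/5.5,190+v/5.5)
T=lambda u,v:('t0',150+u/4,155+v/4)
fix=[(S(55,468),(-.18,-.064,.006)),(S(308,458),(-.08,-.064,.006)),(S(702,402),(.08,-.046,.006)),
(T(545,380),(-.18,.064,.006)),(T(730,350),(-.18,-.064,.006)),(T(520,235),None),(T(703,207),None),(S(487,143),(0,.038,.074))]
fl=[(S(318,160),(.07,.03)),(S(325,258),(.07,-.03)),(S(605,190),(-.045,.02)),(S(612,250),(-.045,-.02)),(T(568,188),(.07,.03)),(T(662,180),(.07,-.03))]
def W(p,q):
    c,s=np.cos(p[2]),np.sin(p[2]);return np.array([p[0]+c*q[0]-s*q[1],p[1]+s*q[0]+c*q[1],q[2]])
def flag(p,r,y):return W(p,(-r*np.cos(p[3]),y,.066+r*np.sin(p[3])))
def res(p):
    o=[]
    for (f,u,v),q in fix:
        if q:o+=list(proj(f,W(p,q))-[u,v])
    for (f,u,v),(r,y) in fl:o+=list(proj(f,flag(p,r,y))-[u,v])
    return o
E
python3 - <<'E'
from fit import *
r=least_squares(res,[.6,0,0,.1],loss='soft_l1');print(r.x.round(4));print(np.round(res(r.x),1).reshape(-1,2).tolist())
p=r.x
print('tip',flag(p,.07,0),'tail',flag(p,-.045,0))
s=get_state();from scipy.spatial.transform import Rotation as R;print(R.from_rotvec(s['tool_rot']).as_matrix().round(3))
E
```

```text
[ 0.5443 -0.074  -0.0017  0.1257]
[[-0.1, -0.5], [0.1, -1.3], [0.1, -1.1], [-1.4, 0.5], [0.7, -0.2], [-0.1, 0.2], [0.3, 0.7], [0.2, 0.6], [-1.2, 0.3], [-0.0, 1.2], [0.0, 0.2], [0.1, -1.7]]
tip [ 0.47487645 -0.07384748  0.07477588] tail [ 0.58896894 -0.0740405   0.06035836]
[[ 0.336  0.942 -0.   ]
 [ 0.942 -0.336 -0.002]
 [-0.002  0.    -1.   ]]
```

Fit: station A's pivot is at (0.544, -0.074) with yaw ≈ 0, the flag is at 0.13 rad, and residuals are about 1 px. The tail end is at x 0.589, z 0.060. I'll go above the tail with the jaws along y and shut.

>>> carry_out --motion '[[[0.01, -0.019, 0], 0.01], [[0.03, -0.057, 0], 0.03], [[0.05, -0.1, 0], 0.05], [[0.07, -0.135, 0], 0.07], [[0.09, -0.17, 0], 0.09], [[0.11, -0.21, 0], 0.11], [[0.13, -0.247, 0], 0.13], [[0.15, -0.285, 0], 0.15], [[0.17, -0.323, 0], 0.17], [[0.19, -0.361, 0], 0.19], [[0.21, -0.4, 0], 0.21], [[0.23, -0.437, 0], 0.23], [[0.25, -0.475, 0], 0.25], [[0.27, -0.513, 0], 0.27], [[0.29, -0.551, 0], 0.29], [[0.31, -0.589, 0], 0.31], [[0.33, -0.627, 0], 0.33], [[0.35, -0.665, -0.01], 0.34], [[0.36, -0.686, -0.03], 0.344], [[0.36, -0.686, -0.05], 0.344]]' --grip 1 --squeeze 5

```text
time: 2.1
position: [0.5791, -0.0791, 0.1719]
tool_rot: [2.225, 2.214, -0.002]
ft_force: [-0.5, -0.7, 0.2]
grip_width: 0.007
```

>>> carry_out --motion '[[[0, 0, -0.02], 0], [[0, 0, -0.045], 0], [[0, 0, -0.07], 0], [[0, 0, -0.085], 0], [[0, 0, -0.085], 0], [[0, 0, -0.085], 0]]'

```text
time: 2.7
position: [0.5788, -0.0739, 0.088]
tool_rot: [2.22, 2.223, 0.0]
ft_force: [-0.1, 0.0, 0.2]
grip_width: 0.006
```

```bash
cat > look.py <<'E'
import sys
from h import *
n=sys.argv[1];a=snap('side',n)['pixels'][170:290,170:340];cv2.imwrite(f'pics/{n}c.png',cv2.resize(a,None,fx=4.5,fy=4.5,interpolation=2))
s=get_state();print(s['position'].round(4),s['ft_force'].round(1),s['time'])
E
python3 look.py s1
```

```text
[ 0.5794 -0.074   0.0887] [-0.6  0.  -0. ] 2.75
```

View pics/s1c.png

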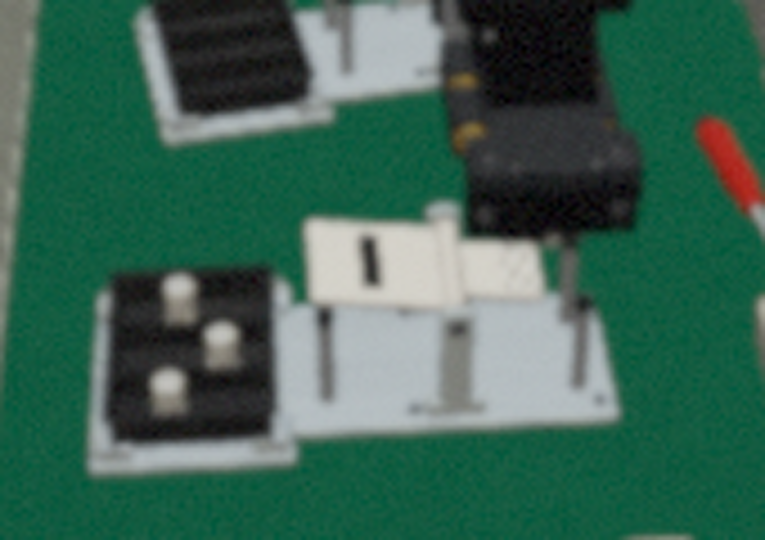

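```bash
python3 - <<'E'
from h import *
for q in [(.542,-.169,.158),(.617,-.169,.158),(.579,-.074,.0885)]:print((proj('s1',q)-[170,170])*4.5)
E
```

```text
[469.46333971 251.21017934]
[642.2679507  241.85407778]
[521.81107312 230.21324003]
```

>>> carry_out --motion '[[[0, 0, -0.01], 0], [[0, 0, -0.016], 0], [[0, 0, -0.02], 0], [[0, 0, -0.024], 0], [[0, 0, -0.028], 0], [[0, 0, -0.032], 0], [[0, 0, -0.036], 0], [[0, 0, -0.04], 0], [[0, 0, -0.043], 0], [[0, 0, -0.046], 0], [[-0.002, 0, -0.048], 0], [[-0.004, 0, -0.05], 0], [[-0.006, 0, -0.051], 0], [[-0.008, 0, -0.052], 0], [[-0.008, 0, -0.052], 0]]'

```text
time: 4.25
position: [0.5701, -0.0738, 0.0354]
tool_rot: [-2.22, -2.222, 0.0]
ft_force: [0.3, 0.1, -0.3]
grip_width: 0.011
```

```bash
python3 look.py s2
```

```text
[ 0.5702 -0.0738  0.0355] [ 0.6 -0.2 -0.2] 4.3
```

View pics/s2c.png

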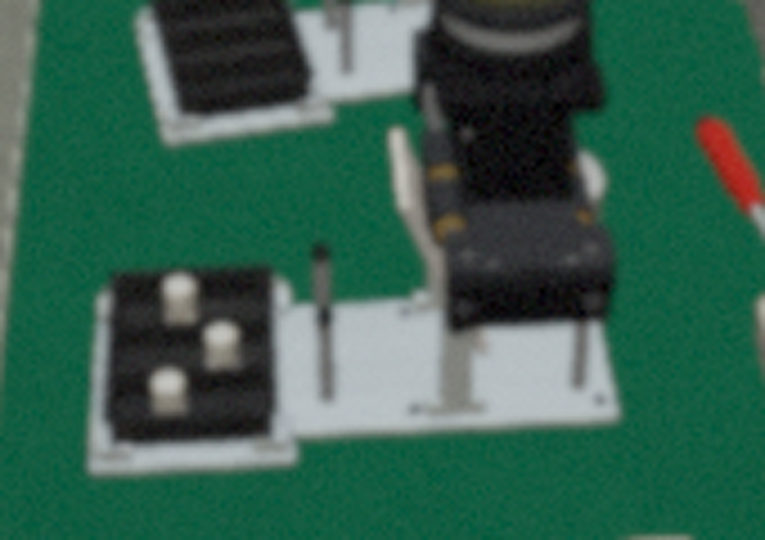

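The paddle is raised to about 65° (tip at crop (398,130)). I'll back off the tail, go up and over to the tray side, behind the paddle.

>>> carry_out --motion '[[[0.004, 0, 0.003], 0], [[0.01, 0, 0.015], 0], [[0.01, 0, 0.04], 0], [[0.01, 0, 0.075], 0], [[0.01, 0, 0.11], 0], [[0.01, 0, 0.145], 0], [[0.01, 0, 0.165], 0], [[-0.01, 0, 0.17], 0], [[-0.045, 0, 0.17], 0], [[-0.08, 0, 0.17], 0], [[-0.1, 0, 0.17], 0], [[-0.1, 0, 0.15], 0], [[-0.1, 0, 0.12], 0], [[-0.1, 0, 0.095], 0], [[-0.1, 0, 0.08], 0], [[-0.1, 0, 0.08], 0]]'

```text
time: 5.9
position: [0.4694, -0.074, 0.1146]
tool_rot: [-2.219, -2.221, 0.004]
ft_force: [-0.7, 0.7, -0.6]
grip_width: 0.005
```

```bash
python3 look.py s3
```

```text
[ 0.4704 -0.0741  0.1159] [0.2 0.1 0.9] 5.95
```

View pics/s3c.png

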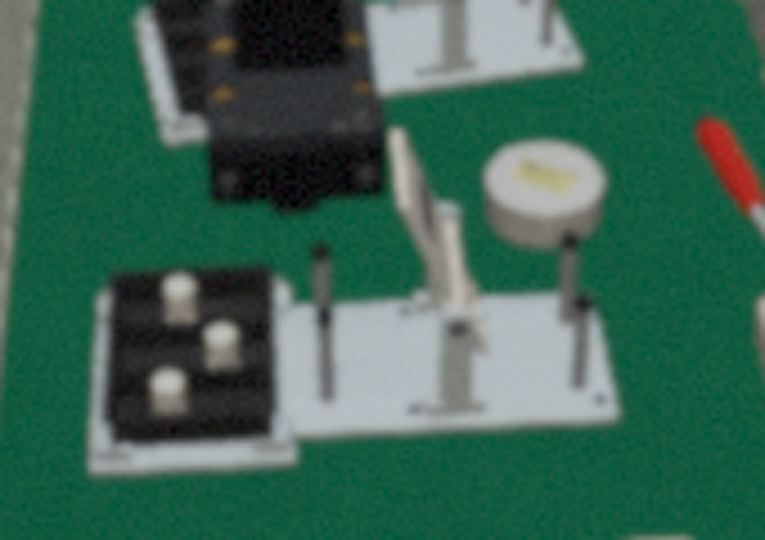

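>>> carry_out --motion '[[[0.02, 0, 0], 0], [[0.041, 0, -0.002], 0], [[0.05, 0, 0], 0], [[0.056, 0, 0], 0], [[0.062, 0, 0], 0], [[0.071, 0, 0], 0], [[0.079, 0, -0.002], 0], [[0.087, 0, -0.005], 0], [[0.095, 0, -0.0095], 0], [[0.101, 0, -0.015], 0], [[0.1065, 0, -0.0225], 0], [[0.1095, 0, -0.029], 0], [[0.112, 0, -0.034], 0], [[0.113, 0, -0.039], 0], [[0.114, 0, -0.043], 0], [[0.1145, 0, -0.047], 0], [[0.1145, 0, -0.0475], 0], [[0.1145, 0, -0.048], 0], [[0.1145, 0, -0.048], 0]]'

```text
time: 7.85
position: [0.5848, -0.0738, 0.0687]
tool_rot: [-2.22, -2.222, -0.001]
ft_force: [-3.7, 1.5, 7.6]
grip_width: 0.004
```

Contact at z 0.0687 with 7.6 N fits a flat paddle seated on its rests. I'll lift off and check.

>>> carry_out --motion '[[[0, 0, 0.01], 0], [[0, 0, 0.04], 0], [[0, 0, 0.08], 0], [[0, 0, 0.12], 0], [[0, 0.04, 0.14], 0], [[-0.02, 0.08, 0.15], 0], [[-0.04, 0.12, 0.15], 0], [[-0.06, 0.16, 0.15], 0], [[-0.08, 0.2, 0.15], 0], [[-0.1, 0.24, 0.15], 0], [[-0.1, 0.28, 0.15], 0], [[-0.1, 0.32, 0.15], 0], [[-0.1, 0.35, 0.15], 0], [[-0.1, 0.35, 0.15], 0]]'

```text
time: 9.25
position: [0.4833, 0.2819, 0.2175]
tool_rot: [-2.21, -2.23, -0.002]
ft_force: [0.1, 0.6, -0.7]
grip_width: 0.004
```

```bash
python3 look.py s4
```

```text
[0.4842 0.2786 0.2175] [ 0.5 -0.9 -0.3] 9.3
```

View pics/s4c.png

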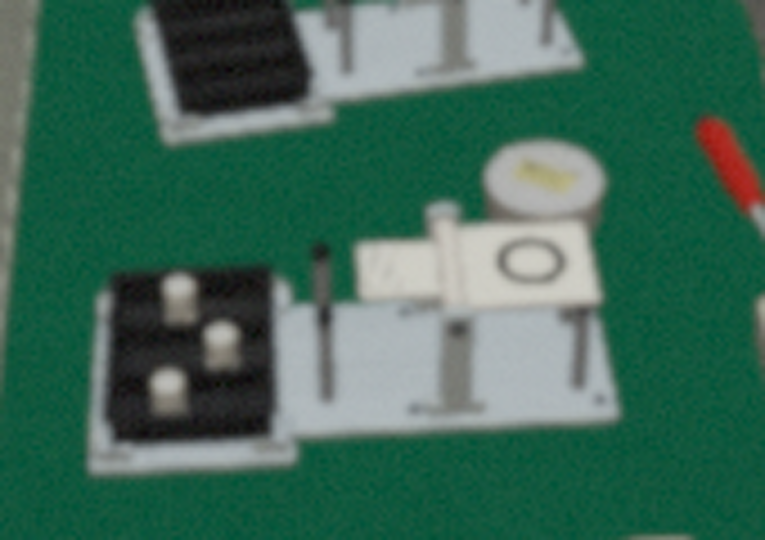

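The ring is up and the paddle lies on the far side (crop ring at (531,261), tip corners (583,222) and (602,302)). Next: a numeric check of the angle.

```bash
python3 - <<'E'
from fit import *
for th in (3.14,3.09,3.04,2.94):
    p=[.5443,-.074,-.0017,th]
    print(th,[((proj('s4',flag(p,r,y))-[170,170])*4.5).round().tolist() for r,y in((.07,.03),(.07,-.03),(-.045,.02),(-.045,-.02))])
E
```

```text
3.14 [[582.0, 223.0], [601.0, 302.0], [357.0, 248.0], [362.0, 301.0]]
3.09 [[583.0, 218.0], [601.0, 296.0], [357.0, 251.0], [362.0, 305.0]]
3.04 [[582.0, 212.0], [601.0, 291.0], [357.0, 255.0], [362.0, 308.0]]
2.94 [[581.0, 202.0], [600.0, 280.0], [359.0, 261.0], [364.0, 315.0]]
```

The measured corners match an angle of pi, so the paddle is flat. The tray, pins and tin are where they were, and the arm is clear.

```bash
python3 -c "
from bench import ticket;print(ticket.close_job())"
```

```text
the job is handed in; nothing more can be done
None
```

I flipped the flag of the tray with the pins (the right-hand one) right over. It now lies flat on the far side with the ring up, and I handed the job in at about 9.3 s. I pressed the tail down with the shut fingertips until the paddle stood at about 65°. Then I went round to the tray side and pushed it over and down.

- **Flag angle:** in the last side picture the paddle and tail corners match an angle of pi to about a pixel.
- **Force:** the highest reading I saw was about 8.6 N, at the end of the final push down. I read it only at the end of each move, so brief peaks would not show.
- **Surroundings:** the loaded tray, its pins and the tin look unmoved, and the gripper ended clear of everything. I did not re-check the other flag, stopwatch or gauge block at the end; the only contacts I planned were with the flag I flipped.

No check failed or disagreed.

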